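Swap a terminal strip in a blocked parts drawer

ROBOT

A 6-joint arm with a two-finger parallel gripper is mounted at the origin on a cart in front of the work surface, level with it; the furniture and walls round the work are solid. World frame = base frame: x ahead of the robot, y to its left, z up, the work surface at z = 0. Lengths are in m, angles in degrees, forces in N, time in s.
With the tool pointing down it reaches from about 0.225 to 0.725 m from the base axis. Payload 3.1 kg.
Tool frame: the origin (TCP) lies between the finger pads; the fingertips stand 14 mm ahead of it and the grasp point (between the pads) lies 5 mm behind it (robot.tcp_to_tips is the distance from the TCP to the fingertips, in m); z points along the fingers, x is the direction in which the jaws open and shut, and the axes are right-handed (so a half turn about z gives the same grasp; the last joint's range is limited). The gripper opens to 85 mm and grips with 20 to 120 N. Pads are 22 mm wide; open, the fingers measure 114 mm over their backs; the gripper's body (76 mm by 85 mm) begins 54 mm behind the grasp point. The pads swing forward as they close: fully open they stand 13 mm farther back than shut.
Start: joints at [-7.322, 2.75, 5.684, 92.934, 0, 82.678], TCP at [0.525, -0, 0.245] pointing down, gripper open.
Joint ranges: [-166.93, 166.93], [-56.73, 111.36], [-69.38, 81.34], [-121.58, 131.49], [-85.45, 84.26], [-180, 180]. Speed limits (degrees/s): [159.86, 159.86, 180, 180, 180, 180].

INTERFACE

Orientations are given as [roll, pitch, yaw] about the fixed x, y, z axes, in that order (R = Rz(yaw) Ry(pitch) Rx(roll)).
In Python, from cell import robot gives the robot as it stands. The module is installed in compiled form; this text tells all that it offers.
- The arm moves only by the tool servo_tool, never from a script. Its argument "commands" is a list of rows, each a list of 2 entries, a list of its own where there are three numbers: the shift along the tool's x, y, z each as a share of 1 m, from -1 to 1, then the turn about the tool's z as a share of 90 degrees, from -1 to 1. In form: [[[x, y, z], twist], ...]. A call has 1 to 12 rows; each row is the pose to reach, as a shift and turn from the pose commanded when the call began, along the tool's axes at that moment; what a row does not reach only later rows make up. A row lasts 1/10 s, in which the tool goes at most 50 mm and 8.59 degrees, less where a joint would pass 70% of its speed; a pose out of reach is approached as far as the arm can. A call with a number of a shift or a turn outside -1 to 1 is refused whole. A call with a gripper value outside its range is refused whole. "grip" is the closure, from 0 (fully open) to 1 (shut), set as the call begins (left out, the last holds). The fingers move at their own pace and stop on an object; "newtons" is the grip in N (left out, the last holds). Time passes only in rows, so rows that repeat a pose let the fingers close. It gives the time, the measured TCP pose, the force and the opening at its end, in the units of the state.
- robot.get_state(): the state, without advancing time (a new reading comes with each control period).
- robot.read_camera(name): name is "scene" or "side" or "wrist"; returns (picture, depth): 420x560x3 uint8, red, green, blue; 420x560 float32, m along the optical axis (not along the pixel's ray), 0 where there is no reading.
- robot.get_calibration(name): a dict with "intrinsics" (3x3 intrinsics, pixels), "rvec" (rotation vector, rad) and "tvec" (3), from world to camera coordinates, as OpenCV has them; the wrist camera has in their place "tool_from_camera" (4x4, takes a point from camera to tool coordinates, whose origin is the TCP and whose axes are the tool frame's). Camera axes: x right, y down, z forward; pixel columns grow to the right and rows downward; lengths in m; the calibration is good to about 2 mm. A picture is of the moment at which its call begins: read the wrist's pose just before it. get_calibration takes no time and is no camera call.
- robot.finish_job(): hands the job in, once; it reports no verdict.
Trained networks look in the newest picture that a camera, given by its name, has taken for a name from the list of things; names that differ only in an ending like _2 or _b are one class to them, and where a whole thing is asked for, a point or a joint stands for the part that bears it (a point fixed in the world has none). Each returns a list of dicts, best first, with "score" (0 to 1); they miss things now and then, are a little off and sometimes report something else, mostly with a low value. They report only what shows in the picture. A call takes as long as a camera call.
- robot.boxes_of(camera, query): "point" ([x, y, z] in m, in world coordinates, good to about 4 mm: the middle of the surface that is visible of it).
The state is a dict: "t": time; "joints": joint angles; "qd": joint speeds; "effort": joint torques, N m; "ee_pos": TCP position; "orientation": TCP orientation; "ft_force": force on the tool from outside, world axes, zero at the start; "ft_torque": the same for the moment, N m; "width": finger opening in m.
Only numpy, scipy, OpenCV 4.12 (cv2) and the standard library are available. Lean on these libraries where they do the work, as an engineer would, in place of code of your own. Each camera call takes 0.05 s, during which the arm holds its last target. There are 200 camera calls.

TASK

The kit tray was laid out with the grey terminal strip, but the job needs the green one from the blue drawer unit. With the drawer still shut, move the blue wire spool and the black contactor that stand in front of it onto the corrugated card at the side; then open the drawer, put the grey strip upright into it, and put the green strip upright in the kit tray's pocket where the grey one was, without touching the relay in the drawer. Shut the drawer fully and stand the spool and the contactor back each where it stood before.

Things in the scene. Friction and masses are not known exactly. Their poses are not given: they have to be found in the camera images.
- blue_spool_axis (a point): Blue wire spool: blue wire between two black flanges of 60 mm diameter, 40 mm high, standing on a flange, 110 g. The point lies on its axis at the underside, z up. A thin wire tail sticks out at one side (no resistance). Grasp across the 60 mm, from any direction. At the start it stands on the bench in front of one half of the drawer.
- contactor: Black contactor, 70 (its x) x 50 (its y) x 48 mm high, 160 g; the lower 32 mm is 70 x 50, the head above it 36 x 46. Origin: centre of the underside, z up. Grasp across the 50 mm (its y), 15 to 30 mm up. At the start it stands on the bench in front of the other half of the drawer.
- green_strip: Green terminal strip (five ganged blocks), solid, 46 (its x) x 34 (its y, -18 to +16 mm) x 36 mm high, 45 g. Origin: centre of the underside, z up. Grasp across its y. At the start it stands in the drawer, seen through the clear top, about 75 mm left or right of the middle, its x roughly along the drawer's travel.
- grey_strip: Grey terminal strip, same shape, size and axes as the green one. At the start it stands in the terminal pocket of the kit tray.
- relay: Plug-in relay, grey and black, 49 (its x) x 28 (its y) x 22 mm high, lying in the drawer on the other side from the green strip. Origin: centre of the underside. Not to be touched. The floor between it and the green strip is empty, about 110 mm wide.
- drawer (a joint): Opening of the drawer in m: 0 = shut, 0.09 = fully out. It slides toward -x of the drawer unit, stays where it is left, and needs about 1 N.
- drawer_handle (a point): Middle of the drawer's steel bar handle, 42 mm above the bench; moves with the drawer, axes as the drawer unit's. Bar 11 mm thick, 80 mm long along y, 35 mm in front of the front face; take it from above, one finger before and one behind it. From this point: front face x = +35 mm, top edge z = +28; drawer inside x = +43 to +134, y = -136 to +136, floor z = -30.
- drawer_unit: Blue steel drawer unit with one drawer and a fixed clear top, fixed, 105 (x) x 290 (y) x 72 mm. Origin: centre of the underside; x points to its back, y to the left, z up. Its clear top begins 53 mm in front of the origin (x = -53): contents are reached only with the drawer out. The drawer's side and back walls stand 27 mm above its floor, the floor 12 mm above the bench.
- kit_tray: Black kit tray, fixed, 190 (its x) x 120 (its y) x 12 mm. Origin: centre of the underside. Terminal pocket 56 (x) x 46 (y) mm, centre x = +45, y = +30 mm, floor 4 mm above the bench; the strip stands in it with its x along the tray's. The other pockets hold a clear cover (top at 32 mm, x = -45, y = +30) and a red screwdriver (top at 22 mm, along x at y = -42), both fixed.
- side_card: Side card: sheet of brown corrugated board with a green tape mark, fixed, flat on the bench, 150 (its x) x 200 (its y) mm, top 4 mm above the bench. Origin: centre of the underside. It has room for the spool and the contactor side by side along its y.

How it is judged (in metres and radians):
On the way:
1. the spool and the contactor both stand on the side card while the drawer is still shut (x of blue_spool_axis in the frame of side_card between -0.075 and 0.075 m and y of blue_spool_axis in the frame of side_card between -0.1 and 0.1 m and z of blue_spool_axis in the frame of side_card between -0.002 and 0.01 m and x of contactor in the frame of side_card between -0.075 and 0.075 m and y of contactor in the frame of side_card between -0.1 and 0.1 m and z of contactor in the frame of side_card between -0.002 and 0.01 m and angle between each of blue_spool_axis, contactor's own z axis and vertical below 0.15 rad and value of joint drawer below 0.01 m), for 0.2 s.
At the end, for the whole second after the job is handed in: Green strip upright on the floor of the tray's terminal pocket, within 10 mm of its middle; grey strip and relay flat on the drawer's floor; drawer shut within 8 mm; spool and contactor upright, each within 15 mm of where it stood at the start; all released and at rest (x of green_strip in the frame of kit_tray between 0.035 and 0.055 m and y of green_strip in the frame of kit_tray between 0.02 and 0.041 m and z of green_strip in the frame of kit_tray between 0.001 and 0.007 m and x of grey_strip in the frame of drawer_handle between 0.05 and 0.13 m and y of grey_strip in the frame of drawer_handle between -0.13 and 0.13 m and z of grey_strip in the frame of drawer_handle between -0.036 and -0.024 m and x of relay in the frame of drawer_handle between 0.05 and 0.13 m and y of relay in the frame of drawer_handle between -0.13 and 0.13 m and z of relay in the frame of drawer_handle between -0.036 and -0.024 m and angle between each of green_strip, grey_strip, relay, blue_spool_axis, contactor's own z axis and vertical below 0.15 rad and value of joint drawer below 0.008 m and distance of each of blue_spool_axis, contactor from where it was at the start of the episode below 0.015 m and linear speed of each of green_strip, grey_strip, relay, contactor below 0.02 m/s); the robot touches nothing.
It fails at once if the relay is touched by the fingers (contact force between the fingers and relay above 1 N).
It also fails if it takes over 141 s, if anything falls off the work surface, if the arm or the gripper's body presses on something with over 40 N, if the wrist force passes 120 N, or if a joint passes its speed limit or range.

## Working session

There is one attempt and no reset: what is moved stays moved. The work goes in short steps, Python scripts to look and compute and a tool call to move; the robot and the scene stay as the last step left them, time stands still between calls to the robot, and variables do not carry over. Pictures are saved under pics/ and viewed, about 12 in all and at most 16, crops included, and the job is handed in when it is done.

Besides the shell and the picture viewer there is one more tool, called after "Emit:" in YAML: its name, and indented under it one key for each argument. servo_tool: Moves the arm, as the interface text tells. Its arguments: {"type":"object","properties":{"commands":{"type":"array","items":{"type":"array"}},"grip":{"type":"number"},"newtons":{"type":"number"}},"required":["commands"]}

```bash
mkdir -p pics; cat > h.py <<'E'
from cell import robot
import numpy as np, cv2
from scipy.spatial.transform import Rotation as R
def cam(name):
    st=robot.get_state(); im,d=robot.read_camera(name); c=robot.get_calibration(name)
    K=np.array(c["intrinsics"])
    if name=="wrist":
        T=np.eye(4); T[:3,:3]=R.from_euler('xyz',st["orientation"],degrees=True).as_matrix(); T[:3,3]=st["ee_pos"]
        W=T@np.array(c["tool_from_camera"])
    else:
        M=np.eye(4); M[:3,:3]=R.from_rotvec(np.ravel(c["rvec"])).as_matrix(); M[:3,3]=np.ravel(c["tvec"]); W=np.linalg.inv(M)
    return im,d,K,W
def cloud(d,K,W):
    v,u=np.mgrid[:d.shape[0],:d.shape[1]]
    P=np.stack([(u-K[0,2])*d/K[0,0],(v-K[1,2])*d/K[1,1],d],-1)
    return P@W[:3,:3].T+W[:3,3]
def save(im,n): cv2.imwrite("pics/"+n+".png",im[...,::-1])
E
python3 - <<'E'
from h import *
np.set_printoptions(precision=4,suppress=True)
s=robot.get_state(); print(s)
ims=[]
for n in ["scene","side","wrist"]:
    im,d,K,W=cam(n); save(im,n+"0"); np.savez(n+"0",im=im,d=d,K=K,W=W); ims.append(im)
    print(n,W)
    if n!="wrist":
        for q in ["blue_spool_axis","contactor","green_strip","grey_strip","relay","drawer_handle","drawer_unit","kit_tray","side_card"]:
            print(n,q,[(np.round(b["point"],3),round(b["score"],2)) for b in robot.boxes_of(n,q)][:3])
E
```

```text
{'t': 0.0, 'joints': array([-7.3243,  2.7919,  5.5901, 92.9359, -0.0007, 82.6789]), 'qd': array([ 0.0042,  0.0736, -0.0207, -0.0326,  0.169 , -0.0028]), 'effort': array([  0.0003, -33.878 ,  32.0017,   0.0204,  -0.0002,   0.    ]), 'ee_pos': array([0.5244, 0.    , 0.2441]), 'orientation': array([-179.9831,    0.1366,   -0.0032]), 'ft_force': array([-0.6383, -0.1618, -0.5595]), 'ft_torque': array([0.0072, 0.0112, 0.0661]), 'width': 0.08548297815599118}
scene [[-0.9909 -0.0609  0.12    0.4218]
 [-0.1325  0.5948 -0.7928  0.928 ]
 [-0.0231 -0.8015 -0.5975  0.7459]
 [ 0.      0.      0.      1.    ]]
scene blue_spool_axis [(array([ 0.486, -0.107,  0.026]), 0.76)]
scene contactor [(array([0.487, 0.076, 0.033]), 0.69), (array([ 0.562, -0.001,  0.048]), 0.3)]
scene green_strip [(array([0.567, 0.004, 0.052]), 0.25)]
scene grey_strip [(array([0.518, 0.355, 0.022]), 0.7), (array([0.564, 0.   , 0.048]), 0.53), (array([0.612, 0.036, 0.072]), 0.5)]
scene relay []
scene drawer_handle [(array([0.566, 0.002, 0.05 ]), 0.92)]
scene drawer_unit [(array([0.615, 0.038, 0.071]), 0.88)]
scene kit_tray [(array([0.466, 0.301, 0.007]), 0.77)]
scene side_card [(array([ 0.449, -0.304,  0.003]), 0.69)]
side [[ 0.996  -0.0572  0.068   0.4745]
 [-0.0888 -0.6039  0.7921 -0.8502]
 [-0.0042 -0.795  -0.6066  0.7006]
 [ 0.      0.      0.      1.    ]]
side blue_spool_axis [(array([ 0.486, -0.136,  0.041]), 0.89)]
side contactor [(array([0.486, 0.034, 0.03 ]), 0.79)]
side green_strip []
side grey_strip [(array([0.519, 0.33 , 0.026]), 0.62)]
side relay []
side drawer_handle [(array([ 0.565, -0.067,  0.045]), 0.89)]
side drawer_unit [(array([ 0.612, -0.058,  0.073]), 0.84)]
side kit_tray [(array([0.469, 0.289, 0.012]), 0.97)]
side side_card [(array([ 0.45 , -0.335, -0.002]), 0.97)]
wrist [[ 1.     -0.0004  0.0006  0.5241]
 [-0.0002 -0.9625 -0.2713  0.0693]
 [ 0.0007  0.2713 -0.9625  0.3739]
 [ 0.      0.      0.      1.    ]]
```

```bash
python3 - <<'E'
from h import *
a=[np.load(n+"0.npz")["im"] for n in ["scene","side"]]
cv2.imwrite("pics/both.png",cv2.resize(np.hstack(a),(800,300),interpolation=cv2.INTER_AREA)[...,::-1])
E
```

```text
(no output)
```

View pics/scene0.png

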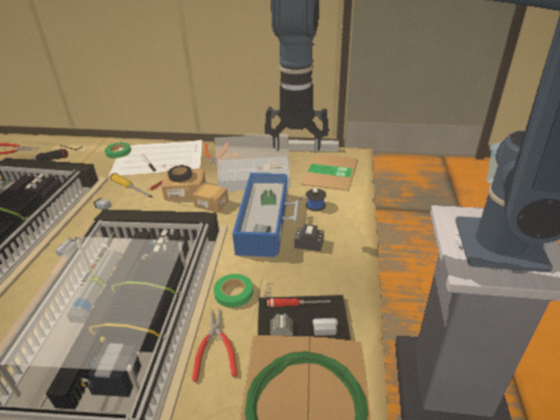

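View pics/side0.png

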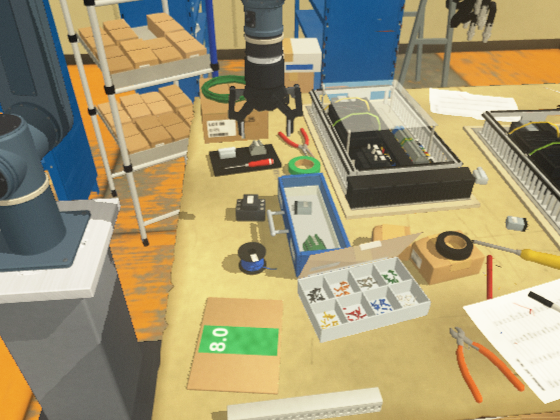

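The scene view shows the contactor at (308,237), spool at (316,198), drawer at (262,215) and tray at (302,318). The green strip shows at (268,198) in the −y half. The side view agrees, with the card at (237,345). Next I'll measure poses from depth.

```bash
python3 - <<'E'
from h import *
X0,X1,Y0,Y1=0.36,0.72,-0.42,0.40
for n in ["scene","side"]:
    z=np.load(n+"0.npz"); P=cloud(z["d"],z["K"],z["W"]); print(n,"bench z",np.median(P[(z["d"]>0)&(np.abs(P[...,2])<.01)&(P[...,0]>.4)&(P[...,0]<.5)&(abs(P[...,1]+.18)<.03)][:,2]))
    # ortho: color of the image as projected at plane z=0
    s=1000
    ys,xs=np.mgrid[Y1:Y0:-0.001,X0:X1:0.001]
# combine clouds: max height map
H=np.full(ys.shape,-1.);C=np.zeros(ys.shape+(3,),np.uint8)
for n in ["scene","side","wrist"]:
    z=np.load(n+"0.npz"); k=4
    d=cv2.resize(z["d"],None,fx=k,fy=k,interpolation=cv2.INTER_NEAREST); im=cv2.resize(z["im"],None,fx=k,fy=k)
    K=z["K"].copy(); K[:2]*=k
    P=cloud(d,K,z["W"])
    m=(d>0)&(P[...,2]<.11)&(P[...,2]>-.02); p=P[m];c=im[m]
    i=((Y1-p[:,1])*s).astype(int); j=((p[:,0]-X0)*s).astype(int)
    ok=(i>=0)&(i<H.shape[0])&(j>=0)&(j<H.shape[1]); i,j,p,c=i[ok],j[ok],p[ok],c[ok]
    o=np.argsort(p[:,2]); i,j,p,c=i[o],j[o],p[o],c[o]
    b=p[:,2]>H[i,j]; H[i[b],j[b]]=p[b,2]; C[i[b],j[b]]=c[b]
np.savez("ortho",H=H,C=C)
hh=cv2.applyColorMap((np.clip((H+.01)/.1,0,1)*255).astype(np.uint8),cv2.COLORMAP_JET)
both=np.hstack([C[...,::-1],hh])
cv2.imwrite("pics/ortho.png",cv2.rotate(both,cv2.ROTATE_90_CLOCKWISE)[:600] if 0 else cv2.resize(np.vstack([np.rot90(C[...,::-1],-1),np.rot90(hh,-1)]),(790,694)) [:600])
cv2.imwrite("pics/orthoA.png",np.ascontiguousarray(np.rot90(np.flipud(C),1)[...,::-1])) 
save(np.load("wrist0.npz")["im"],"w")
print(C.shape)
E
```

```text
scene bench z 0.0006622648529533981
side bench z -0.0017168433738087296
(820, 360, 3)
```

View pics/ortho.png

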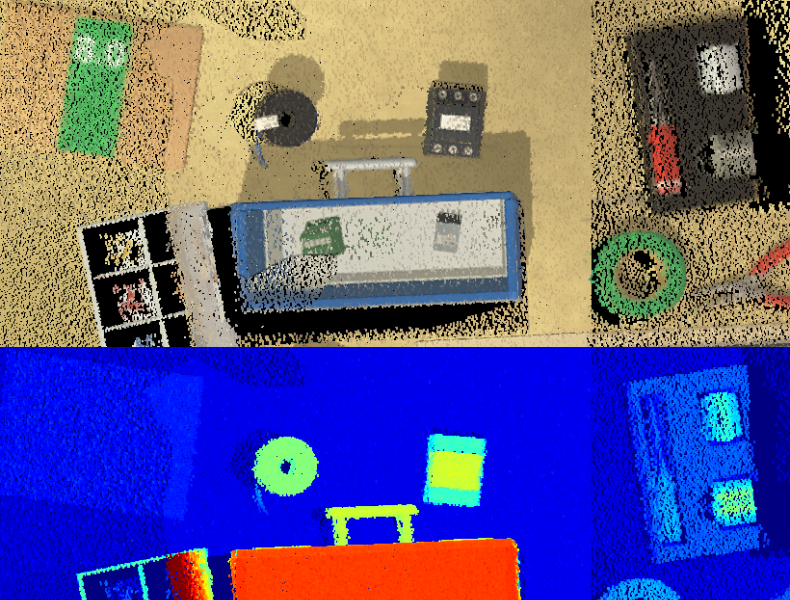

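View pics/w.png

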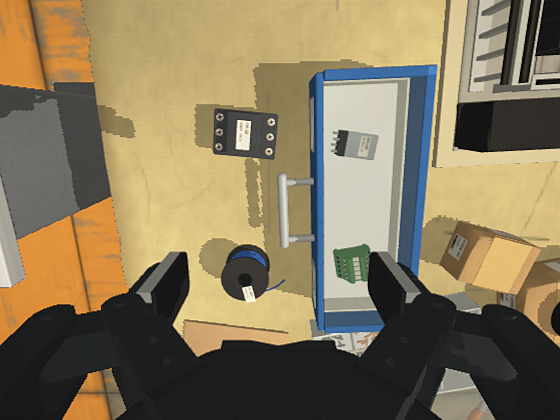

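```bash
python3 - <<'E'
from h import *
o=np.load("ortho.npz");H,C=o["H"],o["C"]
hsv=cv2.cvtColor(C,cv2.COLOR_RGB2HSV)
def rect(m,name):
    m=cv2.morphologyEx(m.astype(np.uint8),cv2.MORPH_CLOSE,np.ones((5,5)));m=cv2.morphologyEx(m,cv2.MORPH_OPEN,np.ones((5,5)))
    n,l,s,c=cv2.connectedComponentsWithStats(m); k=1+np.argmax(s[1:,4])
    i,j=np.nonzero(l==k); p=np.stack([.36+(j+.5)/1000,.40-(i+.5)/1000],1).astype(np.float32)
    (cx,cy),(w,h),a=cv2.minAreaRect(p)
    print(name,np.round([cx,cy,w,h],4),round(a,1),"mean",p.mean(0).round(4), "n",len(p))
ys=.40-np.arange(820)[:,None]/1000*np.ones((1,360)); xs=.36+np.arange(360)[None]/1000*np.ones((820,1))
def win(a,b,c,d): return (xs>a)&(xs<b)&(ys>c)&(ys<d)
rect((H>.012)&win(.43,.53,-.01,.12),"contactor")
rect((H>.041)&win(.43,.53,-.01,.12),"contactor head")
rect((H>.030)&win(.43,.53,-.19,-.06),"spool")
rect((H>.063)&win(.5,.72,-.185,.15),"unit")
rect((H>.036)&win(.51,.533,-.1,.05),"handle")
rect((H>.008)&win(.37,.6,.2,.4),"tray")
rect((H>.026)&win(.49,.56,.25,.4),"grey")
rect((H>.026)&win(.37,.47,.25,.4),"cover")
g=(hsv[...,0]>50)&(hsv[...,0]<90)&(hsv[...,1]>90)
rect(g&win(.56,.66,-.15,-.02),"green")
rect(g&win(.36,.6,-.42,-.25),"tape")
rect((hsv[...,0]<18)&(hsv[...,1]>70)&win(.36,.56,-.42,-.18)|g&win(.36,.6,-.42,-.25),"card")
rect((H>.0025)&win(.36,.56,-.42,-.18),"cardz")
# wrist ground measurements, and card by side cam
z=np.load("side0.npz");P=cloud(z["d"],z["K"],z["W"]);h=cv2.cvtColor(z["im"],cv2.COLOR_RGB2HSV)
m=(z["d"]>0)&(P[...,0]<.56)&(P[...,0]>.3)&(P[...,1]<-.19)&(P[...,1]>-.5)&(abs(P[...,2])<.012)
gm=(h[...,0]>45)&(h[...,0]<90)&(h[...,1]>90)
bm=(h[...,0]<20)&(h[...,1]>60)&(h[...,0]>5)
print("px card",h[350:370:10,210:260:25].tolist(),"bench",h[320,290:310:10].tolist())
mm=cv2.morphologyEx((m&(gm|(P[...,2]>.0008))).astype(np.uint8),cv2.MORPH_OPEN,np.ones((3,3)))
n,l,s,c=cv2.connectedComponentsWithStats(mm);k=1+np.argmax(s[1:,4]);p=P[l==k][:,:2].astype(np.float32);print("card side",cv2.minAreaRect(p),p.min(0),p.max(0))
E
```

```text
contactor [0.4885 0.0524 0.0614 0.0734] 85.2 mean [0.4881 0.0518] n 4270
contactor head [0.4884 0.052  0.0546 0.0389] 84.0 mean [0.4882 0.0523] n 1986
spool [ 0.484 -0.124  0.061  0.065] -0.0 mean [ 0.4839 -0.1236] n 3141
unit [ 0.622  -0.0291  0.1153  0.2996] 2.5 mean [ 0.6216 -0.0286] n 33814
handle [ 0.5285 -0.034   0.095   0.01  ] 90.0 mean [ 0.5294 -0.0314] n 864
tray [0.4813 0.304  0.1942 0.1269] 7.0 mean [0.4805 0.3035] n 21036
grey [0.5215 0.3418 0.0367 0.0436] 9.5 mean [0.5212 0.3426] n 1378
cover [0.4324 0.3314 0.0512 0.0261] 6.7 mean [0.4334 0.3305] n 1039Traceback (most recent call last):
  File "<stdin>", line 21, in <module>
  File "<stdin>", line 6, in rect
    return _wrapfunc(a, 'argmax', axis=axis, out=out, **kwds)
    return bound(*args, **kwds)
ValueError: attempt to get argmax of an empty sequence
```

```bash
cat >> h.py <<'E'
def rect(p,name):
    (cx,cy),(w,h),a=cv2.minAreaRect(p.astype(np.float32)); lo,hi=np.percentile(p,[1,99],axis=0)
    print(name,np.round([cx,cy,w,h],4),round(a,1),"mid",((lo+hi)/2).round(4),"n",len(p))
def big(m):
    m=cv2.morphologyEx(m.astype(np.uint8),cv2.MORPH_OPEN,np.ones((3,3)));n,l,s,c=cv2.connectedComponentsWithStats(m)
    return l==1+np.argmax(s[1:,4]) if n>1 else m>0
E
python3 - <<'E'
from h import *
z=np.load("wrist0.npz");P=cloud(z["d"],z["K"],z["W"]);d=z["d"]>0;X,Y,Z=P[...,0],P[...,1],P[...,2]
def win(a,b,c,e): return d&(X>a)&(X<b)&(Y>c)&(Y<e)
for nm,m in dict(head=(Z>.042)&win(.43,.53,-.01,.12),body=(Z>.026)&(Z<.042)&win(.43,.53,-.01,.12),all=(Z>.02)&win(.43,.53,-.01,.12),
  spool=(Z>.034)&win(.43,.53,-.17,-.06),unit=(Z>.066)&win(.54,.72,-.2,.15),handle=(Z>.038)&(Z<.06)&win(.5,.5395,-.09,.05)).items():
    m=big(m);rect(P[m][:,:2],nm);print(P[m][:,2].max().round(4),np.median(P[m][:,2]).round(4))
print("bench",np.median(Z[win(.42,.44,-.1,.1)]))
E
```

```text
head [0.4897 0.0055 0.0817 0.0285] 7.9 mid [0.491  0.0064] n 29194
0.3354 0.3122
body [0.5137 0.0508 0.0498 0.0174] 85.7 mid [0.5135 0.051 ] n 714
0.0418 0.032
all [0.4897 0.0055 0.0817 0.0285] 7.9 mid [0.491  0.0064] n 29194
0.3354 0.3122
spool [ 0.4829 -0.1215  0.0601  0.0591] 73.6 mid [ 0.4827 -0.122 ] n 1570
0.0426 0.04
unit [ 0.6099 -0.0295  0.1361  0.2905] 2.4 mid [ 0.6074 -0.0259] n 47206
0.3354 0.0722
handle [ 0.5314 -0.032   0.0156  0.0891] 0.9 mid [ 0.5314 -0.0315] n 748
0.0492 0.0464
bench -9.844376037410063e-05
```

Emit:
servo_tool:
  commands:
    - [[-0.04, 0.124, 0.1], -0.9]
    - [[-0.04, 0.124, 0.1], -0.9]
    - [[-0.04, 0.124, 0.13], -0.9]
    - [[-0.04, 0.124, 0.13], -0.95]
    - [[-0.04, 0.124, 0.13], -0.95]
    - [[-0.04, 0.124, 0.13], -0.95]
    - [[-0.04, 0.124, 0.13], -0.95]
    - [[-0.04, 0.124, 0.13], -0.95]
    - [[-0.04, 0.124, 0.13], -0.95]
    - [[-0.04, 0.124, 0.13], -0.95]
    - [[-0.04, 0.124, 0.13], -0.95]
    - [[-0.04, 0.124, 0.13], -0.95]
  grip: 0
  newtons: 40

```text
t: 2.25
ee_pos: [0.485, -0.124, 0.1153]
orientation: [180.0, 0.0, 85.3]
ft_force: [0.7, -0.1, -0.6]
width: 0.0855
```

Emit:
servo_tool:
  commands:
    - [[0.002, -0.002, 0.045], 0]
    - [[0.002, -0.002, 0.085], 0]
    - [[0.002, -0.002, 0.095], 0]
    - [[0.002, -0.002, 0.095], 0]
  grip: 0

```text
t: 2.65
ee_pos: [0.481, -0.121, 0.0183]
orientation: [-179.7, -0.1, 85.4]
ft_force: [-0.2, -0.2, -0.1]
width: 0.0854
```

Emit:
servo_tool:
  commands:
    - [[0, 0, 0], 0]
    - [[0, 0, 0], 0]
    - [[0, 0, 0], 0]
    - [[0, 0, 0], 0]
    - [[0, 0, 0], 0]
    - [[0, 0, -0.02], 0]
    - [[0, 0, -0.06], 0]
    - [[0, 0, -0.08], 0]
  grip: 1
  newtons: 40

```text
t: 3.45
ee_pos: [0.4844, -0.1223, 0.1035]
orientation: [179.8, 0.1, 85.5]
ft_force: [0.1, -1.0, -1.5]
width: 0.0588
```

Emit:
servo_tool:
  commands:
    - [[-0.05, -0.005, 0], 0]
    - [[-0.1, -0.01, 0], 0]
    - [[-0.15, -0.015, 0], 0]
    - [[-0.2, -0.02, 0], 0]
    - [[-0.247, -0.022, 0.005], 0]
    - [[-0.247, -0.022, 0.03], 0]
    - [[-0.247, -0.022, 0.055], 0]
    - [[-0.247, -0.022, 0.07], 0]
    - [[-0.247, -0.022, 0.075], 0]
    - [[-0.247, -0.022, 0.075], 0]
    - [[-0.247, -0.022, 0.075], 0]

```text
t: 4.55
ee_pos: [0.4416, -0.3663, 0.027]
orientation: [-180.0, 0.1, 85.5]
ft_force: [-2.5, 1.2, 5.5]
width: 0.0588
```

Emit:
servo_tool:
  commands:
    - [[0, 0, 0], 0]
    - [[0, 0, 0], 0]
    - [[0, 0, 0], 0]
    - [[0, 0, -0.03], 0]
    - [[0, 0, -0.07], 0]
    - [[0.04, 0, -0.11], 0]
    - [[0.04, 0, -0.14], 0]
    - [[0.04, 0, -0.14], 0]
  grip: 0

```text
t: 5.35
ee_pos: [0.4479, -0.3278, 0.1721]
orientation: [179.5, 0.4, 85.6]
ft_force: [0.2, -0.8, 1.1]
width: 0.0855
```

```bash
python3 - <<'E'
from h import *
im,dd,K,W=cam("wrist");save(im,"w2");P=cloud(dd,K,W);d=dd>0;X,Y,Z=P[...,0],P[...,1],P[...,2]
m=big(d&(Z>.036)&(Z<.056)&(X>.38)&(X<.51)&(Y<-.3)&(Y>-.43)); rect(P[m][:,:2],"spool");print(np.median(P[m][:,2]))
print(robot.get_state()["ee_pos"],"bench",np.median(Z[d&(abs(Y+.17)<.02)&(abs(X-.45)<.03)]))
print([ (np.round(b["point"],3),round(b["score"],2)) for b in robot.boxes_of("wrist","side_card")])
E
```

```text
spool [ 0.4385 -0.3652  0.0596  0.0594] 65.6 mid [ 0.4383 -0.3657] n 3348
0.04451561130950257
[ 0.44696807 -0.32754095  0.16912621] bench 8.91428993196608e-06
[(array([ 0.44 , -0.308,  0.003]), 0.87)]
```

View pics/w2.png

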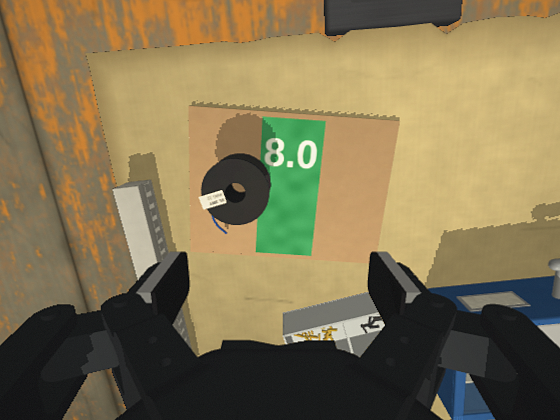

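Emit:
servo_tool:
  commands:
    - [[0.05, 0.002, 0], 0]
    - [[0.1, 0.003, 0], 0]
    - [[0.15, 0.005, 0], 0]
    - [[0.2, 0.007, 0], 0]
    - [[0.25, 0.009, 0], 0]
    - [[0.3, 0.01, 0.02], 0]
    - [[0.345, 0.012, 0.04], 0]
    - [[0.382, 0.013, 0.06], 0]
    - [[0.382, 0.013, 0.07], 0]
    - [[0.382, 0.013, 0.11], 0]
    - [[0.382, 0.013, 0.14], 0]
    - [[0.382, 0.013, 0.145], 0]

```text
t: 6.65
ee_pos: [0.4826, 0.0526, 0.0143]
orientation: [-179.3, 0.1, 85.5]
ft_force: [-0.6, -0.3, -0.0]
width: 0.0853
```

Emit:
servo_tool:
  commands:
    - [[0, 0, 0], 0]
    - [[0, 0, 0], 0]
    - [[0, 0, 0], 0]
    - [[0, 0, 0], 0]
    - [[0, 0, 0], 0]
    - [[0, 0, 0], 0]
    - [[0, 0, -0.02], 0]
    - [[0, 0, -0.06], 0]
    - [[0, 0, -0.09], 0]
  grip: 1

```text
t: 7.55
ee_pos: [0.4874, 0.0534, 0.1113]
orientation: [-180.0, -0.0, 85.5]
ft_force: [1.4, 0.3, -0.5]
width: 0.0492
```

Emit:
servo_tool:
  commands:
    - [[-0.05, -0.002, 0], 0]
    - [[-0.1, -0.004, 0], 0]
    - [[-0.15, -0.006, 0], 0]
    - [[-0.2, -0.008, 0], 0]
    - [[-0.25, -0.01, 0], 0]
    - [[-0.29, -0.012, 0], 0]
    - [[-0.32, -0.012, 0.01], 0]
    - [[-0.32, -0.012, 0.04], 0]
    - [[-0.32, -0.012, 0.07], 0]
    - [[-0.32, -0.012, 0.08], 0]
    - [[-0.32, -0.012, 0.085], 0]
    - [[-0.32, -0.012, 0.085], 0]

```text
t: 8.75
ee_pos: [0.4504, -0.2643, 0.0268]
orientation: [-179.9, -0.0, 85.5]
ft_force: [-1.5, 0.9, 2.5]
width: 0.0492
```

Emit:
servo_tool:
  commands:
    - [[0, 0, 0], 0]
    - [[0, 0, 0], 0]
    - [[0, 0, 0], 0]
    - [[0, 0, 0], 0]
    - [[0, 0, -0.03], 0]
    - [[0, 0, -0.07], 0]
    - [[0.03, 0.03, -0.1], 0.2]
    - [[0.06, 0.04, -0.1], 0.3]
    - [[0.06, 0.04, -0.1], 0.4]
    - [[0.06, 0.04, -0.1], 0.4]
  grip: 0

```text
t: 9.75
ee_pos: [0.4963, -0.2072, 0.1259]
orientation: [179.9, -0.0, 51.1]
ft_force: [0.6, 0.4, 0.0]
width: 0.0855
```

```bash
python3 - <<'E'
from h import *
for n in ["side"]:
    im,dd,K,W=cam(n);P=cloud(dd,K,W);d=dd>0;X,Y,Z=P[...,0],P[...,1],P[...,2]
    save(cv2.resize(im[150:420,150:450],None,fx=2,fy=2),"side2")
    for q in ["contactor","blue_spool_axis","side_card","drawer_handle"]: print(n,q,[(np.round(b["point"],3),round(b["score"],2)) for b in robot.boxes_of(n,q)][:2])
print(robot.get_state()["ee_pos"],robot.get_state()["orientation"])
E
```

```text
side contactor [(array([ 0.45 , -0.28 ,  0.032]), 0.64)]
side blue_spool_axis [(array([ 0.441, -0.377,  0.046]), 0.81)]
side side_card [(array([ 0.465, -0.348,  0.002]), 0.84)]
side drawer_handle [(array([ 0.565, -0.101,  0.048]), 0.7)]
[ 0.49530893 -0.20815888  0.1251039 ] [-1.79981256e+02  4.50909711e-04  5.14677361e+01]
```

View pics/side2.png

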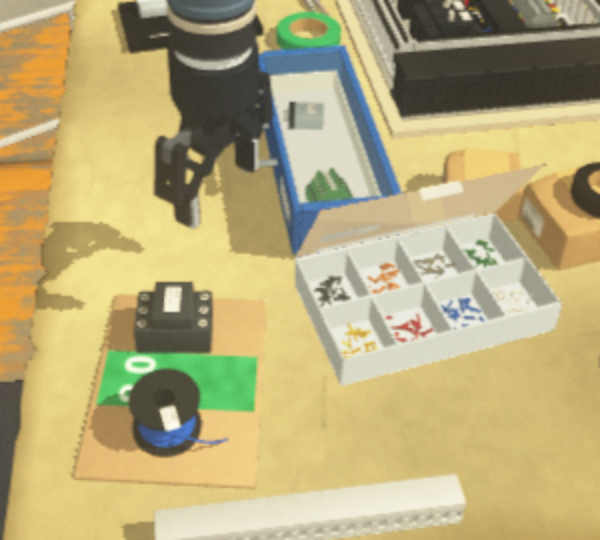

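Emit:
servo_tool:
  commands:
    - [[0.045, -0.02, 0], 0.1]
    - [[0.085, -0.04, 0], 0.2]
    - [[0.125, -0.06, 0], 0.3]
    - [[0.16, -0.081, 0], 0.4]
    - [[0.16, -0.081, 0.01], 0.5]
    - [[0.16, -0.081, 0.02], 0.54]
    - [[0.16, -0.081, 0.02], 0.54]
    - [[0.16, -0.081, 0.02], 0.54]
  grip: 0.7

```text
t: 10.8
ee_pos: [0.5318, -0.0328, 0.1051]
orientation: [-180.0, 0.0, 2.9]
ft_force: [-0.1, -0.7, 0.2]
width: 0.0254
```

```bash
python3 - <<'E'
from h import *
im,dd,K,W=cam("wrist");save(im,"w3");P=cloud(dd,K,W);d=dd>0;X,Y,Z=P[...,0],P[...,1],P[...,2]
m=big(d&(Z>.036)&(Z<.056)&(X>.51)&(X<.54)&(Y>-.1)&(Y<.05)); rect(P[m][:,:2],"handle");
s=robot.get_state();print(s["ee_pos"],s["orientation"],s["width"])
m=d&(Z>.055)&(Z<.085)&(X>.53)&(X<.75)&(Y>-.2)&(Y<.15);p=P[m]
for y in (-.1,-.05,0,.05,.1):
    q=p[abs(p[:,1]-y)<.004]; print(y,len(q),q[:,0].min() if len(q) else 0)
E
```

```text
handle [ 0.5331 -0.0319  0.0166  0.0894] 2.5 mid [ 0.5315 -0.0314] n 2163
[ 0.53221269 -0.0330028   0.10558476] [ 1.79998587e+02 -9.64353687e-03  2.87817347e+00] 0.02567947391514408
-0.1 96 0.617226780496549
-0.05 2151 0.5688277480005769
0 2892 0.5629639327435941
0.05 3649 0.5606791303798666
0.1 89 0.5591311241544229
```

View pics/w3.png

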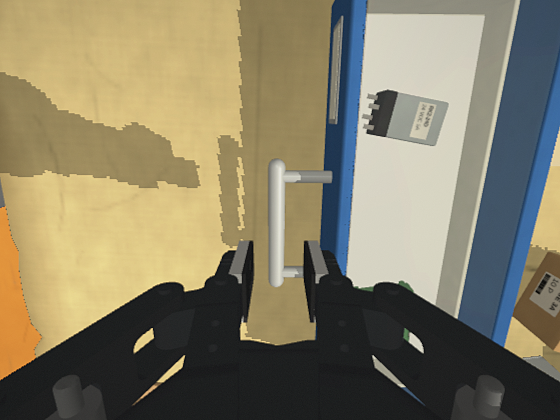

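Emit:
servo_tool:
  commands:
    - [[0, 0, 0.03], 0]
    - [[0, 0, 0.06], 0]
    - [[0, 0, 0.068], 0]
    - [[0, 0, 0.068], 0]

```text
t: 11.25
ee_pos: [0.5338, -0.0335, 0.0426]
orientation: [179.9, -0.3, 2.8]
ft_force: [-7.8, 1.6, 16.0]
width: 0.026
```

Emit:
servo_tool:
  commands:
    - [[0, 0, 0], 0]
    - [[0, 0, 0], 0]
    - [[0, 0, 0], 0]
    - [[0, 0, 0], 0]
    - [[-0.015, 0, 0], 0]
    - [[-0.03, 0, 0], 0]
    - [[-0.045, 0, 0], 0]
    - [[-0.06, 0, 0], 0]
    - [[-0.075, 0, 0], 0]
    - [[-0.088, 0, 0], 0]
    - [[-0.09, 0, 0], 0]
    - [[-0.09, 0, 0], 0]
  grip: 1

```text
t: 12.45
ee_pos: [0.4444, -0.0374, 0.0408]
orientation: [180.0, -0.3, 2.8]
ft_force: [-0.3, 2.3, 9.0]
width: 0.0093
```

Emit:
servo_tool:
  commands:
    - [[0, 0, -0.003], 0]
    - [[0, 0, -0.003], 0]
    - [[0, 0, -0.003], 0]
    - [[0, 0, -0.04], 0]
    - [[0, 0, -0.085], 0]
    - [[0.03, -0.02, -0.13], 0]
    - [[0.06, -0.035, -0.17], 0]
    - [[0.089, -0.052, -0.21], 0]
    - [[0.089, -0.052, -0.21], 0]
    - [[0.089, -0.052, -0.21], 0]
  grip: 0.7

```text
t: 13.45
ee_pos: [0.5307, 0.0199, 0.2491]
orientation: [180.0, -0.2, 2.8]
ft_force: [-1.0, 0.0, -0.3]
width: 0.0257
```

```bash
python3 - <<'E'
from h import *
im,dd,K,W=cam("wrist");save(im,"w4");np.savez("w4",im=im,d=dd,K=K,W=W);P=cloud(dd,K,W);d=dd>0;X,Y,Z=P[...,0],P[...,1],P[...,2]
h=cv2.cvtColor(im,cv2.COLOR_RGB2HSV)
s=robot.get_state();print(s["t"],s["ee_pos"],s["orientation"],s["width"])
g=big(d&(h[...,0]>40)&(h[...,0]<95)&(h[...,1]>70)&(Z<.056)&(Z>.03)&(X>.47)&(X<.62)&(abs(Y+.03)<.15)); rect(P[g][:,:2],"green");print(np.percentile(P[g][:,2],[5,50,95]))
m=big(d&(Z>.024)&(Z<.05)&(X>.505)&(X<.566)&(Y>.01)&(Y<.09)); rect(P[m][:,:2],"relay");print(np.percentile(P[m][:,2],[5,50,95]))
m=big(d&(Z>.036)&(Z<.056)&(X>.42)&(X<.456)&(Y>-.1)&(Y<.05)); rect(P[m][:,:2],"handle")
f=d&(abs(Z-.012)<.004)&(X>.47)&(X<.6)&(Y>-.03)&(Y<.03);print("floor x",np.percentile(P[f][:,0],[1,99]),np.median(P[f][:,2]))
for q in ["green_strip","relay","drawer_handle"]: print(q,[(np.round(b["point"],3),round(b["score"],2)) for b in robot.boxes_of("wrist",q)][:2])
E
```

```text
13.5 [0.52916557 0.01944435 0.2472797 ] [1.79983325e+02 2.38479462e-03 2.79273577e+00] 0.02536305763206832
green [ 0.5337 -0.108   0.0401  0.0338] 13.1 mid [ 0.5338 -0.1077] n 607
[0.03143196 0.04320706 0.04851725]
relay [0.5264 0.0379 0.0282 0.0441] 82.1 mid [0.5271 0.0382] n 906
[0.03146762 0.03313217 0.03438639]
handle [ 0.4467 -0.0355  0.0178  0.0892] 0.4 mid [ 0.4467 -0.035 ] n 746
floor x [0.4858714  0.57628843] 0.012581866118165752
green_strip [(array([ 0.531, -0.103,  0.034]), 0.94)]
relay [(array([0.523, 0.04 , 0.034]), 0.57), (array([ 0.524, -0.002,  0.011]), 0.36)]
drawer_handle [(array([ 0.522, -0.001,  0.013]), 0.58)]
```

View pics/w4.png

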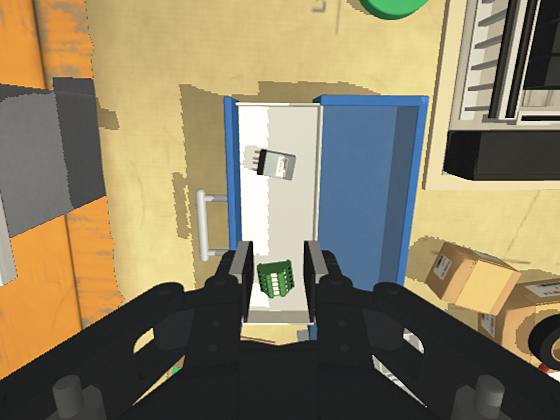

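Emit:
servo_tool:
  commands:
    - [[0, -0.05, 0], -0.09]
    - [[0.001, -0.1, 0], -0.18]
    - [[0.002, -0.15, 0], -0.28]
    - [[0.003, -0.2, 0], -0.37]
    - [[0.004, -0.25, 0], -0.47]
    - [[0.006, -0.29, 0], -0.56]
    - [[0.006, -0.315, 0.02], -0.66]
    - [[0.006, -0.315, 0.05], -0.75]
    - [[0.006, -0.315, 0.08], -0.85]
    - [[0.006, -0.315, 0.08], -0.94]
    - [[0.006, -0.315, 0.08], -1]
    - [[0.006, -0.315, 0.08], -1]
  grip: 0.2

```text
t: 14.85
ee_pos: [0.5183, 0.3329, 0.1652]
orientation: [-179.8, 0.1, 92.7]
ft_force: [0.4, -0.3, -0.2]
width: 0.0685
```

```bash
python3 - <<'E'
from h import *
im,dd,K,W=cam("wrist");save(im,"w5");np.savez("w5",im=im,d=dd,K=K,W=W);P=cloud(dd,K,W);d=dd>0;X,Y,Z=P[...,0],P[...,1],P[...,2]
s=robot.get_state();print(s["t"],s["ee_pos"],s["orientation"],s["width"])
m=big(d&(Z>.03)&(Z<.06)&(X>.48)&(X<.57)&(Y>.29)&(Y<.4)); rect(P[m][:,:2],"grey");print(np.percentile(P[m][:,2],[5,50,95]))
m=big(d&(Z>.037)&(Z<.06)&(X>.48)&(X<.57)&(Y>.29)&(Y<.4)); rect(P[m][:,:2],"grey top")
m=big(d&(Z>.008)&(Z<.06)&(X>.36)&(X<.6)&(Y>.2)&(Y<.42)); rect(P[m][:,:2],"tray")
for q in ["grey_strip","kit_tray"]: print(q,[(np.round(b["point"],3),round(b["score"],2)) for b in robot.boxes_of("wrist",q)][:2])
E
```

```text
14.9 [0.51871487 0.33316338 0.16588058] [-1.79851335e+02  6.94654017e-02  9.25763252e+01] 0.06862854030735518
grey [0.5189 0.3446 0.0286 0.0326] 7.6 mid [0.5184 0.3445] n 1075
[0.03240992 0.03698885 0.04059868]
grey top [0.5113 0.3432 0.0058 0.0317] 7.9 mid [0.5114 0.3433] n 234
tray [0.4792 0.3082 0.1907 0.1205] 9.0 mid [0.4782 0.3075] n 18898
grey_strip [(array([0.513, 0.341, 0.036]), 0.69)]
kit_tray [(array([0.459, 0.303, 0.012]), 0.84)]
```

View pics/w5.png

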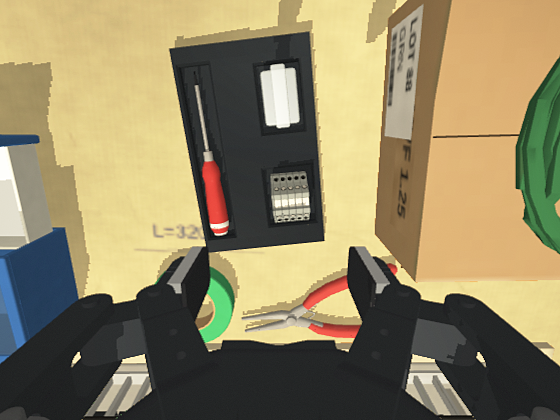

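```bash
python3 - <<'E'
from h import *
z=np.load("w5.npz");P=cloud(z["d"],z["K"],z["W"]);d=z["d"]>0;X,Y,Z=P[...,0],P[...,1],P[...,2]
m=d&(Z>.009)&(Z<.015)&(X>.36)&(X<.6)&(Y>.2)&(Y<.42);p=P[m]
for ax,(lo,hi) in ((0,(.41,.55)),(1,(.27,.345))):
    E=[]
    for c in np.arange(lo,hi,.005):
        q=p[abs(p[:,ax]-c)<.0025][:,1-ax]; E.append((c,q.min(),q.max()))
    E=np.array(E)
    for k in (1,2):
        f=np.polyfit(E[:,0],E[:,k],1); print(ax,k,"deg",np.degrees(np.arctan(f[0])).round(2),"rms",np.std(E[:,k]-np.polyval(f,E[:,0])).round(4), "at",np.polyval(f,(.4792,.308)[ax]).round(4))
b=P[d&(Z>.02)&(Y>.375)&(X>.40)&(X<.6)]; print("box minY",np.percentile(b[:,1],.5),"Zmax",b[:,2].max())
for x in (.44,.48,.52,.56,.6):
    q=b[abs(b[:,0]-x)<.01]; print(x,len(q),q[:,1].min() if len(q) else 0)
E
```

```text
0 1 deg 9.01 rms 0.0002 at 0.2476
0 2 deg 8.83 rms 0.0003 at 0.3689
1 1 deg -8.85 rms 0.0003 at 0.3831
1 2 deg -8.92 rms 0.0004 at 0.5753
box minY 0.37756936027888344 Zmax 0.24926752948756378
0.44 5763 0.42134446785478896
0.48 5250 0.4239505694336515
0.52 9383 0.37563141024055124
0.56 1021 0.4330127397000579
0.6 0 0
```

Emit:
servo_tool:
  commands:
    - [[0.011, 0.001, 0.04], -0.07]
    - [[0.011, 0.001, 0.08], -0.07]
    - [[0.011, 0.001, 0.115], -0.07]
    - [[0.011, 0.001, 0.135], -0.07]
    - [[0.011, 0.001, 0.138], -0.07]
    - [[0.011, 0.001, 0.138], -0.07]

```text
t: 15.6
ee_pos: [0.5198, 0.345, 0.029]
orientation: [-179.9, 0.0, 99.0]
ft_force: [-0.2, -0.3, 0.7]
width: 0.0682
```

Emit:
servo_tool:
  commands:
    - [[0, 0, 0], 0]
    - [[0, 0, 0], 0]
    - [[0, 0, 0], 0]
    - [[0, 0, 0], 0]
    - [[0, 0, 0], 0]
    - [[0, 0, -0.01], 0]
    - [[0, 0, -0.04], 0]
    - [[0, 0, -0.09], 0]
    - [[0, 0, -0.12], 0]
    - [[0, 0, -0.12], 0]
  grip: 1

```text
t: 16.6
ee_pos: [0.5232, 0.347, 0.1567]
orientation: [179.4, -0.2, 99.0]
ft_force: [0.0, -0.2, -0.2]
width: 0.0333
```

Emit:
servo_tool:
  commands:
    - [[-0.048, -0.006, 0], 0.01]
    - [[-0.096, -0.012, 0], 0.02]
    - [[-0.144, -0.018, 0], 0.03]
    - [[-0.192, -0.024, 0], 0.04]
    - [[-0.24, -0.03, 0], 0.05]
    - [[-0.288, -0.036, 0], 0.06]
    - [[-0.336, -0.043, 0], 0.07]
    - [[-0.374, -0.049, 0], 0.07]
    - [[-0.374, -0.049, 0], 0.07]
    - [[-0.374, -0.049, 0.03], 0.07]
    - [[-0.374, -0.049, 0.06], 0.07]
    - [[-0.374, -0.049, 0.07], 0.07]

```text
t: 17.8
ee_pos: [0.5271, -0.0306, 0.075]
orientation: [-179.6, -0.1, 92.7]
ft_force: [-0.6, 0.4, -0.9]
width: 0.0328
```

```bash
python3 - <<'E'
from h import *
im,dd,K,W=cam("wrist");save(im,"w6");P=cloud(dd,K,W);d=dd>0;X,Y,Z=P[...,0],P[...,1],P[...,2]
s=robot.get_state();print(s["t"],s["ee_pos"],s["orientation"],s["width"])
m=big(d&(Z>.024)&(Z<.05)&(X>.505)&(X<.566)&(Y>.005)&(Y<.09)); rect(P[m][:,:2],"relay")
E
```

```text
17.85 [ 0.52688604 -0.03051962  0.07456073] [-1.79509146e+02 -1.34793152e-01  9.27595536e+01] 0.03312854749046958
relay [0.5261 0.0376 0.0292 0.043 ] 82.8 mid [0.5263 0.0371] n 3232
```

View pics/w6.png

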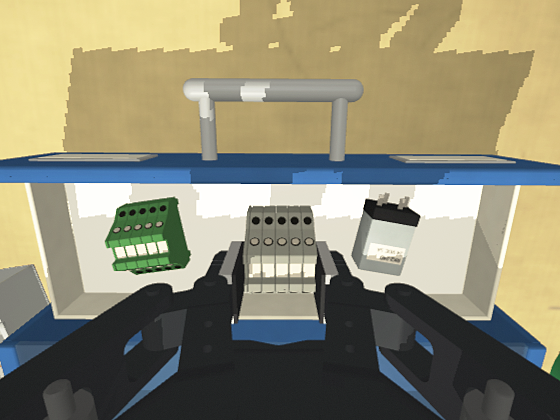

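Emit:
servo_tool:
  commands:
    - [[-0.003, 0, 0.015], 0]
    - [[-0.003, 0, 0.03], 0]
    - [[-0.003, 0, 0.038], 0]
    - [[-0.003, 0, 0.041], 0]
    - [[-0.003, 0, 0.041], 0]

```text
t: 18.35
ee_pos: [0.5324, -0.0346, 0.0399]
orientation: [179.8, 0.0, 92.7]
ft_force: [0.4, 1.0, 3.6]
width: 0.0332
```

Emit:
servo_tool:
  commands:
    - [[0, 0, 0], 0]
    - [[0, 0, 0], 0]
    - [[0, 0, 0], 0]
    - [[0, 0, -0.02], 0]
    - [[0, 0, -0.05], 0]
    - [[0, 0, -0.1], 0]
    - [[-0.03, -0.005, -0.12], 0]
    - [[-0.07, -0.005, -0.12], 0.05]
    - [[-0.07, -0.005, -0.12], 0.05]
  grip: 0.44

```text
t: 19.25
ee_pos: [0.5298, -0.109, 0.1596]
orientation: [179.8, 0.2, 87.9]
ft_force: [-0.2, -0.3, 0.5]
width: 0.0479
```

```bash
python3 - <<'E'
from h import *
im,dd,K,W=cam("wrist");save(im,"w7");P=cloud(dd,K,W);d=dd>0;X,Y,Z=P[...,0],P[...,1],P[...,2]
h=cv2.cvtColor(im,cv2.COLOR_RGB2HSV)
s=robot.get_state();print(s["t"],s["ee_pos"],s["orientation"],s["width"])
g=big(d&(h[...,0]>40)&(h[...,0]<95)&(h[...,1]>70)&(Z<.056)&(Z>.025)&(X>.47)&(X<.58)&(Y<-.06)&(Y>-.18)); rect(P[g][:,:2],"green");print(np.percentile(P[g][:,2],[5,50,95]))
m=big(d&(Z>.03)&(Z<.06)&(X>.49)&(X<.562)&(Y>-.07)&(Y<.01)); rect(P[m][:,:2],"grey");print(np.percentile(P[m][:,2],[5,50,95]))
m=big(d&(Z>.024)&(Z<.05)&(X>.505)&(X<.562)&(Y>.005)&(Y<.09)); rect(P[m][:,:2],"relay")
E
```

```text
19.3 [ 0.52905147 -0.1068627   0.15855711] [1.79963975e+02 2.39425224e-02 8.80424361e+01] 0.04798654596821815
green [ 0.5225 -0.1115  0.0199  0.0318] 11.5 mid [ 0.5219 -0.1113] n 854
[0.02818134 0.03893231 0.04853186]
grey [ 0.5287 -0.0334  0.0415  0.033 ] 2.3 mid [ 0.5285 -0.0338] n 1837
[0.03144017 0.04384078 0.04849215]
relay [0.5274 0.0377 0.0293 0.0447] 82.7 mid [0.5279 0.037 ] n 1759
```

View pics/w7.png

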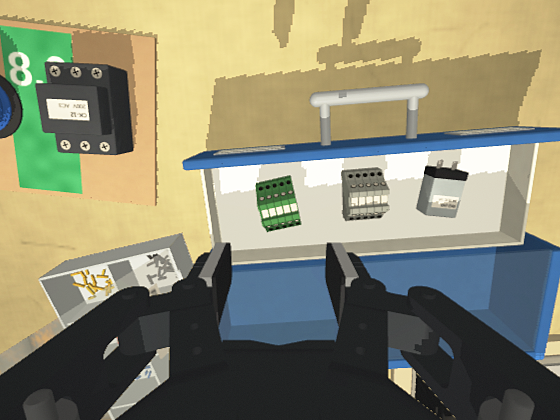

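Emit:
servo_tool:
  commands:
    - [[-0.002, 0.004, 0], -0.08]
    - [[-0.002, 0.004, 0.02], -0.155]
    - [[-0.002, 0.004, 0.06], -0.155]
    - [[-0.002, 0.004, 0.09], -0.155]
    - [[-0.002, 0.004, 0.11], -0.155]
    - [[-0.002, 0.004, 0.121], -0.155]
    - [[-0.002, 0.004, 0.121], -0.155]
  grip: 0.33

```text
t: 20.0
ee_pos: [0.5308, -0.1057, 0.0347]
orientation: [-179.7, -0.2, 102.2]
ft_force: [0.2, -0.6, -0.4]
width: 0.0569
```

Emit:
servo_tool:
  commands:
    - [[0, 0, 0], 0]
    - [[0, 0, 0], 0]
    - [[0, 0, 0], 0]
    - [[0, 0, 0], 0]
    - [[0, 0, -0.01], 0]
    - [[0, 0, -0.04], 0]
    - [[0, 0, -0.09], 0]
    - [[0, 0, -0.12], 0]
    - [[0, 0, -0.12], 0]
  grip: 1

```text
t: 20.9
ee_pos: [0.5364, -0.1082, 0.1646]
orientation: [179.4, 0.4, 102.2]
ft_force: [-0.1, -0.4, -0.6]
width: 0.033
```

Emit:
servo_tool:
  commands:
    - [[0.045, 0.008, 0], 0]
    - [[0.09, 0.016, 0], 0]
    - [[0.135, 0.024, 0], 0.01]
    - [[0.18, 0.032, 0], 0.02]
    - [[0.226, 0.041, 0], 0.03]
    - [[0.272, 0.049, 0], 0.035]
    - [[0.318, 0.057, 0], 0.035]
    - [[0.364, 0.065, 0], 0.035]
    - [[0.41, 0.074, 0], 0.035]
    - [[0.446, 0.081, 0], 0.035]
    - [[0.446, 0.081, 0.03], 0.035]
    - [[0.446, 0.081, 0.06], 0.035]

```text
t: 22.1
ee_pos: [0.5181, 0.348, 0.0971]
orientation: [179.9, -0.0, 99.2]
ft_force: [-0.1, 0.1, -0.6]
width: 0.0332
```

Emit:
servo_tool:
  commands:
    - [[0, 0, 0], 0]
    - [[0, 0, 0], 0]

```text
t: 22.3
ee_pos: [0.5167, 0.3453, 0.096]
orientation: [-179.8, 0.1, 99.0]
ft_force: [-0.3, 0.3, 0.2]
width: 0.0329
```

```bash
python3 - <<'E'
from h import *
im,dd,K,W=cam("wrist");save(im,"w8");np.savez("w8",im=im,d=dd,K=K,W=W);P=cloud(dd,K,W);d=dd>0;X,Y,Z=P[...,0],P[...,1],P[...,2]
h=cv2.cvtColor(im,cv2.COLOR_RGB2HSV)
s=robot.get_state();print(s["t"],s["ee_pos"],s["orientation"],s["width"])
T=np.array(robot.get_calibration("wrist")["tool_from_camera"]); Q=cloud(dd,K,T)
g=big(d&(h[...,0]>40)&(h[...,0]<95)&(h[...,1]>70)&(abs(Q[...,0])<.025)&(abs(Q[...,1])<.04)&(abs(Q[...,2])<.04))
q=Q[g]; print(len(q),"tool pct",np.percentile(q,[0.5,2,50,98,99.5],axis=0).round(4).tolist())
m=d&(Z>.009)&(Z<.015)&(X>.36)&(X<.6)&(Y>.2)&(Y<.42);p=P[m]
E1=np.array([(c,*np.percentile(p[abs(p[:,0]-c)<.0025][:,1],[0,100])) for c in np.arange(.42,.5,.005)])
print("tray y edges at .479",[np.polyval(np.polyfit(E1[:,0],E1[:,k],1),.4792).round(4) for k in (1,2)])
E
```

```text
22.35 [0.51808781 0.34581909 0.09794507] [ 1.79995829e+02 -3.77216440e-03  9.90071407e+01] 0.03355551622465079
3747 tool pct [[-0.0157, -0.0221, -0.0099], [-0.0143, -0.022, -0.0096], [0.0011, -0.0135, 0.0013], [0.0171, -0.004, 0.0207], [0.0176, 0.0006, 0.0223]]
tray y edges at .479 [np.float64(0.2473), np.float64(0.369)]
```

View pics/w8.png

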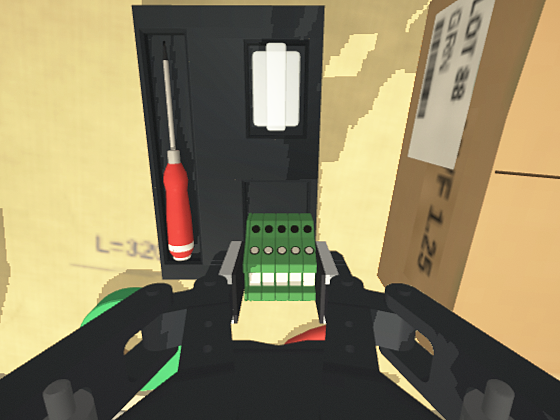

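Emit:
servo_tool:
  commands:
    - [[-0.001, 0.001, 0.03], 0]
    - [[-0.001, 0.001, 0.05], 0]
    - [[-0.001, 0.001, 0.06], 0]
    - [[-0.001, 0.001, 0.065], 0]
    - [[-0.001, 0.001, 0.067], 0]
    - [[-0.001, 0.001, 0.067], 0]

```text
t: 22.95
ee_pos: [0.5199, 0.3455, 0.0316]
orientation: [179.9, -0.0, 99.0]
ft_force: [-0.0, -0.8, -0.4]
width: 0.0332
```

Emit:
servo_tool:
  commands:
    - [[0, 0, 0.002], 0]
    - [[0, 0, 0.004], 0]
    - [[0, 0, 0.004], 0]

```text
t: 23.25
ee_pos: [0.5203, 0.3458, 0.0311]
orientation: [179.8, -0.0, 99.0]
ft_force: [-4.1, -2.7, 11.4]
width: 0.0331
```

Emit:
servo_tool:
  commands:
    - [[0, 0, 0], 0]
    - [[0, 0, 0], 0]
    - [[0, 0, 0], 0]
    - [[0, 0, -0.02], 0]
    - [[0, 0, -0.06], 0]
    - [[0, 0, -0.11], 0]
    - [[0, 0, -0.14], 0]
    - [[0, 0, -0.14], 0]
  grip: 0.3

```text
t: 24.05
ee_pos: [0.5223, 0.3469, 0.1734]
orientation: [179.3, -0.2, 99.0]
ft_force: [0.5, 0.3, 0.8]
width: 0.0597
```

```bash
python3 - <<'E'
from h import *
im,dd,K,W=cam("wrist");save(im[100:320],"w9");P=cloud(dd,K,W);d=dd>0;X,Y,Z=P[...,0],P[...,1],P[...,2]
h=cv2.cvtColor(im,cv2.COLOR_RGB2HSV)
s=robot.get_state();print(s["t"],s["ee_pos"],s["orientation"],s["width"])
g=big(d&(h[...,0]>40)&(h[...,0]<95)&(h[...,1]>70)&(Z<.06)&(Z>.01)&(X>.47)&(X<.58)&(Y>.3)&(Y<.4)); p=P[g]; rect(p[:,:2],"green");print(np.percentile(p[:,2],[5,50,95,99]))
a=np.radians(8.9);L=(p[:,:2]-[.4792,.3082])@np.array([[np.cos(a),-np.sin(a)],[np.sin(a),np.cos(a)]]);print("tray frame",np.percentile(L,[1,99],axis=0).round(4))
E
```

```text
24.1 [0.52106919 0.3461948  0.17004566] [ 1.79614261e+02 -1.28422815e-01  9.90294132e+01] 0.059565504283868864
green [0.5084 0.3457 0.0208 0.0325] 10.2 mid [0.5077 0.3458] n 800
[0.01743195 0.03025129 0.04050592 0.04105007]
tray frame [[0.0248 0.0166]
 [0.0439 0.0486]]
```

View pics/w9.png

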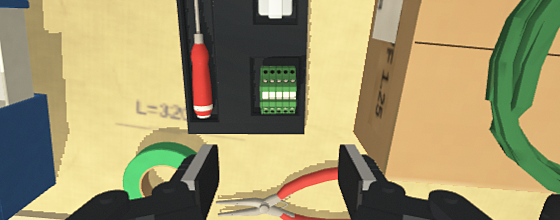

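Emit:
servo_tool:
  commands:
    - [[-0.044, -0.021, 0], 0.01]
    - [[-0.088, -0.043, 0], 0.03]
    - [[-0.133, -0.065, 0], 0.05]
    - [[-0.177, -0.087, 0], 0.07]
    - [[-0.222, -0.108, 0], 0.07]
    - [[-0.267, -0.13, 0], 0.07]
    - [[-0.312, -0.151, 0], 0.07]
    - [[-0.356, -0.173, 0.01], 0.07]
    - [[-0.356, -0.173, 0.04], 0.07]
    - [[-0.356, -0.173, 0.07], 0.07]
    - [[-0.356, -0.173, 0.07], 0.07]
  grip: 1

```text
t: 25.2
ee_pos: [0.3989, -0.033, 0.0901]
orientation: [-179.3, -0.2, 92.6]
ft_force: [-0.6, -0.1, -0.6]
width: -0.0002
```

```bash
python3 - <<'E'
from h import *
im,dd,K,W=cam("wrist");save(im,"w10");P=cloud(dd,K,W);d=dd>0;X,Y,Z=P[...,0],P[...,1],P[...,2]
s=robot.get_state();print(s["t"],s["ee_pos"],s["orientation"],s["width"])
for n in ["side"]:
    im,dd,K,W=cam(n);P=cloud(dd,K,W);d=dd>0;X,Y,Z=P[...,0],P[...,1],P[...,2];save(im,"s10")
    m=big(d&(Z>.036)&(Z<.056)&(X>.43)&(X<.456)&(Y>-.1)&(Y<.05)); rect(P[m][:,:2],"handle "+n)
E
```

```text
25.25 [ 0.40075762 -0.03297917  0.09270101] [-1.79539173e+02 -1.43905536e-01  9.26905253e+01] -0.00014136339433715937
handle side [ 0.448  -0.0422  0.0144  0.0857] 0.7 mid [ 0.4481 -0.0419] n 137
```

Emit:
servo_tool:
  commands:
    - [[0, 0, 0.03], 0]
    - [[0, 0, 0.05], 0]
    - [[0, 0, 0.056], 0]
    - [[0, 0.02, 0.056], 0]
    - [[0, 0.035, 0.056], 0]
    - [[0, 0.05, 0.056], 0]
    - [[0, 0.065, 0.056], 0]
    - [[0, 0.08, 0.056], 0]
    - [[0, 0.09, 0.056], 0]
    - [[0, 0.1, 0.056], 0]
    - [[0, 0.107, 0.056], 0]
    - [[0, 0.112, 0.056], 0]

```text
t: 26.5
ee_pos: [0.514, -0.0283, 0.0407]
orientation: [-179.7, 0.0, 92.7]
ft_force: [-13.1, -0.8, 9.8]
width: -0.0003
```

Emit:
servo_tool:
  commands:
    - [[0, 0.002, 0], 0]
    - [[0, 0.004, 0], 0]
    - [[0, 0.005, 0], 0]
    - [[0, 0.005, 0], 0]

```text
t: 26.9
ee_pos: [0.5141, -0.0282, 0.0404]
orientation: [-179.1, 0.0, 92.7]
ft_force: [-17.4, -1.0, 14.3]
width: -0.0001
```

Emit:
servo_tool:
  commands:
    - [[0, -0.02, 0], 0]
    - [[0, -0.05, -0.02], 0]
    - [[0, -0.06, -0.06], 0]
    - [[0, -0.06, -0.1], 0]
    - [[-0.045, -0.065, -0.11], 0.02]
    - [[-0.09, -0.07, -0.11], 0.04]
    - [[-0.14, -0.074, -0.11], 0.06]
    - [[-0.19, -0.078, -0.11], 0.08]
    - [[-0.234, -0.08, -0.11], 0.08]
    - [[-0.234, -0.08, -0.11], 0.08]
    - [[-0.234, -0.08, -0.11], 0.08]
  grip: 0

```text
t: 28.0
ee_pos: [0.4521, -0.2663, 0.1503]
orientation: [180.0, -0.0, 85.4]
ft_force: [0.6, 0.9, 0.8]
width: 0.0851
```

```bash
python3 - <<'E'
from h import *
im,dd,K,W=cam("wrist");save(im,"w11");P=cloud(dd,K,W);d=dd>0;X,Y,Z=P[...,0],P[...,1],P[...,2]
s=robot.get_state();print(s["t"],s["ee_pos"],s["orientation"],s["width"])
m=big(d&(Z>.028)&(Z<.056)&(X>.40)&(X<.485)&(Y>-.32)&(Y<-.2)); rect(P[m][:,:2],"contactor")
m=big(d&(Z>.047)&(Z<.056)&(X>.40)&(X<.485)&(Y>-.32)&(Y<-.2)); rect(P[m][:,:2],"head")
m=big(d&(Z>.036)&(Z<.056)&(X>.38)&(X<.51)&(Y<-.3)&(Y>-.43)); rect(P[m][:,:2],"spool")
im,dd,K,W=cam("side");P=cloud(dd,K,W);d=dd>0;X,Y,Z=P[...,0],P[...,1],P[...,2]
m=big(d&(Z>.036)&(Z<.056)&(X>.5)&(X<.55)&(Y>-.1)&(Y<.05)); rect(P[m][:,:2],"handle now")
z=np.load("side0.npz");P=cloud(z["d"],z["K"],z["W"]);d=z["d"]>0;X,Y,Z=P[...,0],P[...,1],P[...,2]
m=big(d&(Z>.036)&(Z<.056)&(X>.5)&(X<.55)&(Y>-.1)&(Y<.05)); rect(P[m][:,:2],"handle at start")
E
```

```text
28.05 [ 0.45219133 -0.26524965  0.15032968] [ 1.79997753e+02 -5.10677613e-02  8.55022155e+01] 0.08542177390198169
contactor [ 0.4477 -0.2634  0.05    0.0701] 85.2 mid [ 0.4472 -0.263 ] n 4845
head [ 0.4474 -0.2633  0.0461  0.0354] 85.4 mid [ 0.4472 -0.2634] n 2550
spool [ 0.4387 -0.3652  0.0601  0.0599] 77.7 mid [ 0.4384 -0.3655] n 3994
handle now [ 0.5368 -0.0364  0.026   0.0886] 0.1 mid [ 0.5369 -0.0377] n 173
handle at start [ 0.5359 -0.0377  0.0867  0.0257] 88.7 mid [ 0.5367 -0.0376] n 170
```

Emit:
servo_tool:
  commands:
    - [[0, 0, 0.04], 0]
    - [[0, 0, 0.08], 0]
    - [[0, 0, 0.115], 0]
    - [[0, 0, 0.125], 0]
    - [[0, 0, 0.125], 0]

```text
t: 28.6
ee_pos: [0.451, -0.2631, 0.0236]
orientation: [-179.8, -0.2, 85.6]
ft_force: [0.1, 0.1, -0.4]
width: 0.0855
```

Emit:
servo_tool:
  commands:
    - [[0, 0, 0], 0]
    - [[0, 0, 0], 0]
    - [[0, 0, 0], 0]
    - [[0, 0, 0], 0]
    - [[0, 0, 0], 0]
    - [[0, 0, 0], 0]
    - [[0, 0, -0.02], 0]
    - [[0, 0, -0.06], 0]
    - [[0, 0, -0.09], 0]
  grip: 1

```text
t: 29.5
ee_pos: [0.4522, -0.2657, 0.1171]
orientation: [180.0, 0.0, 85.5]
ft_force: [0.7, -0.6, -0.2]
width: 0.049
```

Emit:
servo_tool:
  commands:
    - [[0.05, 0.002, 0], 0]
    - [[0.1, 0.004, 0], 0]
    - [[0.15, 0.006, 0], 0]
    - [[0.2, 0.008, 0], 0]
    - [[0.25, 0.01, 0], 0]
    - [[0.29, 0.012, 0], 0]
    - [[0.32, 0.013, 0.01], 0]
    - [[0.32, 0.013, 0.04], 0]
    - [[0.32, 0.013, 0.07], 0]
    - [[0.32, 0.013, 0.087], 0]
    - [[0.32, 0.013, 0.092], 0]
    - [[0.32, 0.013, 0.093], 0]

```text
t: 30.7
ee_pos: [0.4892, 0.0527, 0.0234]
orientation: [-179.9, -0.0, 85.5]
ft_force: [-4.9, 0.6, 8.4]
width: 0.0489
```

Emit:
servo_tool:
  commands:
    - [[0, 0, 0], 0]
    - [[0, 0, 0], 0]
    - [[0, 0, 0], 0]
    - [[0, 0, 0], 0]
    - [[0, 0, -0.03], 0]
    - [[0, 0, -0.08], 0]
    - [[0, 0, -0.13], 0]
    - [[0, 0, -0.16], 0]
    - [[0, 0, -0.16], 0]
  grip: 0

```text
t: 31.6
ee_pos: [0.4938, 0.0523, 0.1888]
orientation: [179.3, -0.0, 85.5]
ft_force: [0.9, 0.2, -0.4]
width: 0.0854
```

```bash
python3 - <<'E'
from h import *
im,dd,K,W=cam("wrist");save(im,"w12");P=cloud(dd,K,W);d=dd>0;X,Y,Z=P[...,0],P[...,1],P[...,2]
s=robot.get_state();print(s["t"],s["ee_pos"],s["orientation"],s["width"])
m=big(d&(Z>.024)&(Z<.056)&(X>.43)&(X<.525)&(Y>-.02)&(Y<.12)); rect(P[m][:,:2],"contactor")
m=big(d&(Z>.025)&(Z<.04)&(X>.503)&(X<.53)&(Y>-.02)&(Y<.12)); rect(P[m][:,:2],"slab")
z=np.load("wrist0.npz");P=cloud(z["d"],z["K"],z["W"]);d=z["d"]>0;X,Y,Z=P[...,0],P[...,1],P[...,2]
for nm,m in dict(all=(Z>.024)&(Z<.056),slab=(Z>.025)&(Z<.04)&(X>.503)).items():
    m=big(m&d&(X>.43)&(X<.53)&(Y>-.02)&(Y<.12)); rect(P[m][:,:2],"start "+nm)
E
```

```text
31.65 [0.4922789  0.05239411 0.18566089] [ 1.79606680e+02 -2.02961623e-02  8.55255619e+01] 0.08540476538345451
contactor [0.4832 0.0541 0.0501 0.0699] 85.3 mid [0.4828 0.0542] n 3682
slab [0.5116 0.0519 0.0489 0.0127] 85.8 mid [0.5117 0.052 ] n 595
start all [0.4873 0.0532 0.0501 0.0702] 84.9 mid [0.4876 0.0536] n 2882
start slab [0.5138 0.0507 0.0498 0.0176] 85.7 mid [0.5135 0.051 ] n 713
```

Emit:
servo_tool:
  commands:
    - [[-0.05, -0.002, 0], 0]
    - [[-0.1, -0.004, 0], 0]
    - [[-0.15, -0.006, 0], 0]
    - [[-0.2, -0.008, 0], 0]
    - [[-0.25, -0.01, 0], 0]
    - [[-0.3, -0.011, 0], 0]
    - [[-0.35, -0.013, 0], 0]
    - [[-0.4, -0.015, 0.01], 0]
    - [[-0.421, -0.015, 0.04], 0]
    - [[-0.421, -0.015, 0.08], 0]
    - [[-0.421, -0.015, 0.08], 0]

```text
t: 32.75
ee_pos: [0.4368, -0.3617, 0.0923]
orientation: [-179.2, -0.7, 85.4]
ft_force: [-0.4, 0.8, -1.7]
width: 0.0856
```

Emit:
servo_tool:
  commands:
    - [[0, 0, 0.02], 0]
    - [[0, 0, 0.05], 0]
    - [[0, 0, 0.072], 0]
    - [[0, 0, 0.077], 0]
    - [[0, 0, 0.077], 0]

```text
t: 33.25
ee_pos: [0.4421, -0.365, 0.025]
orientation: [-179.9, -0.1, 85.6]
ft_force: [0.0, -0.6, 0.1]
width: 0.0854
```

Emit:
servo_tool:
  commands:
    - [[0, 0, 0], 0]
    - [[0, 0, 0], 0]
    - [[0, 0, 0], 0]
    - [[0, 0, 0], 0]
    - [[0, 0, 0], 0]
    - [[0, 0, -0.02], 0]
    - [[0, 0, -0.06], 0]
    - [[0, 0, -0.08], 0]
  grip: 1

```text
t: 34.05
ee_pos: [0.443, -0.3669, 0.1082]
orientation: [179.9, 0.1, 85.5]
ft_force: [0.5, 0.3, -0.1]
width: 0.0588
```

Emit:
servo_tool:
  commands:
    - [[0.05, 0.005, 0], 0]
    - [[0.1, 0.01, 0], 0]
    - [[0.15, 0.015, 0], 0]
    - [[0.2, 0.02, 0], 0]
    - [[0.247, 0.024, 0.005], 0]
    - [[0.247, 0.024, 0.03], 0]
    - [[0.247, 0.024, 0.06], 0]
    - [[0.247, 0.024, 0.075], 0]
    - [[0.247, 0.024, 0.082], 0]
    - [[0.247, 0.024, 0.083], 0]
    - [[0.247, 0.024, 0.083], 0]

```text
t: 35.15
ee_pos: [0.4853, -0.1215, 0.0233]
orientation: [-180.0, -0.0, 85.5]
ft_force: [-2.0, 1.8, 1.4]
width: 0.0585
```

Emit:
servo_tool:
  commands:
    - [[0, 0, 0], 0]
    - [[0, 0, 0], 0]
    - [[0, 0, 0], 0]
    - [[0, 0, 0], 0]
    - [[0, 0, -0.03], 0]
    - [[0, 0, -0.08], 0]
    - [[0, 0, -0.13], 0]
    - [[0.03, 0, -0.17], 0]
    - [[0.06, 0, -0.21], 0]
    - [[0.1, 0, -0.24], 0]
    - [[0.1, 0, -0.24], 0]
    - [[0.1, 0, -0.24], 0]
  grip: 0

```text
t: 36.35
ee_pos: [0.494, -0.0215, 0.2633]
orientation: [179.9, 0.0, 85.7]
ft_force: [0.1, -0.2, -1.0]
width: 0.0856
```

```bash
python3 - <<'E'
from h import *
im,dd,K,W=cam("wrist");save(im,"w13");P=cloud(dd,K,W);d=dd>0;X,Y,Z=P[...,0],P[...,1],P[...,2]
s=robot.get_state();print(s["t"],s["ee_pos"],s["orientation"],s["width"])
m=big(d&(Z>.024)&(Z<.056)&(X>.43)&(X<.525)&(Y>-.02)&(Y<.12)); rect(P[m][:,:2],"contactor")
m=big(d&(Z>.034)&(Z<.056)&(X>.43)&(X<.525)&(Y>-.19)&(Y<-.06)); rect(P[m][:,:2],"spool");print(np.median(P[m][:,2]))
m=big(d&(Z>.038)&(Z<.06)&(X>.5)&(X<.5395)&(Y>-.09)&(Y<.05)); rect(P[m][:,:2],"handle")
for n in ("side","scene"):
    im,*_=cam(n);save(im,n+"13")
    for q in ("grey_strip","relay","green_strip"): print(n,q,[(np.round(b["point"],3),round(b["score"],2)) for b in robot.boxes_of(n,q)][:2])
E
```

```text
36.4 [ 0.49330215 -0.02208632  0.26178551] [-1.79977089e+02  3.30588822e-02  8.55674649e+01] 0.0853955999739723
contactor [0.4834 0.0539 0.05   0.0691] 85.3 mid [0.4831 0.0534] n 2493
spool [ 0.4804 -0.1201  0.0596  0.0595] 55.5 mid [ 0.4803 -0.1205] n 1875
0.04004154576310992
handle [ 0.5307 -0.032   0.0887  0.0172] 89.8 mid [ 0.5308 -0.0319] n 699
side grey_strip []
side relay []
side green_strip [(array([0.525, 0.332, 0.028]), 0.6)]
scene grey_strip []
scene relay []
scene green_strip [(array([0.524, 0.356, 0.031]), 0.7)]
```

View pics/w13.png

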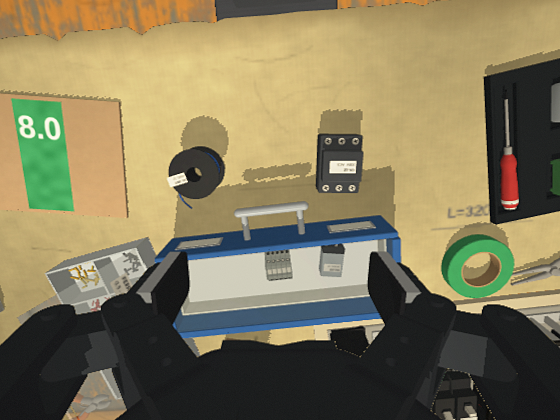

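View pics/side13.png

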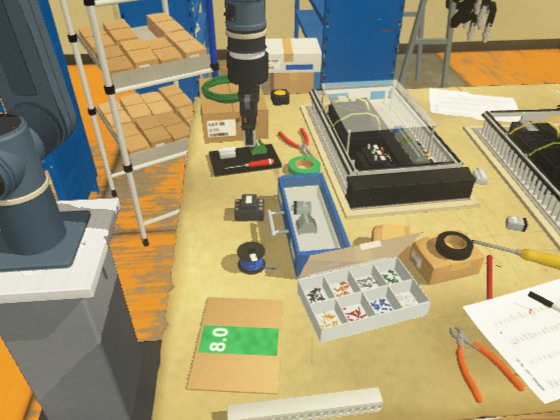

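```bash
python3 -c "
from cell import robot
print(robot.finish_job())"
```

```text
the job is handed in; nothing more can be done
None
```

The job is done and handed in at about 36.6 s on the robot's clock. `finish_job` gives no verdict, so what follows rests on my own last checks.

I moved the spool and contactor onto the card with the drawer shut, then opened the drawer by its handle. The grey strip went upright into the middle of the drawer and the green strip into the tray pocket. I then pushed the drawer shut and stood the contactor and spool back.

| Thing | Last check |
|---|---|
| Green strip | Stands in the pocket at about x 47.5, y 32.6 mm in the tray frame; its top at 40.5 mm puts it on the pocket floor |
| Grey strip | Upright on the drawer floor when placed; the final picture shows it and the relay in the shut drawer |
| Relay | Measured at the same place before and after the grey strip was placed; the fingers stayed clear by plan, though contact force on it is not something I could read |
| Drawer | Handle within about 1 mm of its starting position, so shut |
| Contactor | About 4 mm from where it started |
| Spool | About 3 mm from where it started |

- **Unexpected force at the handle:** Going down onto the handle met about 16 N upward, probably the finger linkage on the drawer's front edge. Pushing the drawer shut reached about 17 N at the stop. Both are well under the limits.
- **Missed detection:** After the drawer was shut, the networks did not find the grey strip or relay through the clear top, but both show plainly in the pictures.

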